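Pot under the bead chute

TASK

I am about to fill the small open pot with beads. With the slide of the filling stand still home, set the pot upright in the middle of the round cork seat and let go of it (set it down, do not drop it); then pull the spring-return slide out smoothly by its handle until its pointers meet the black mark lines, which brings the pot under the chute, and finish while still holding the slide there against its spring. Leave the other things on the table where they are.

Things in the scene. Friction and masses are not known exactly. Their poses are not given: they have to be found in the camera images.
- pot: The small open pot: plain white glazed, straight-sided, round, no handle, no lid. Outside diameter 56, height 80, wall 4 mm, about 0.16 kg. Origin: centre of its underside, z up when it stands. It stands on the table, left or right of the stand; the mug and the lidded jar stand on the other two places.
- stand: The plywood filling stand, fixed to the table. Origin at table height below the line on which the slide travels. The slide pulls out along the stand's own -y axis (roughly to the robot's right). Base 130 mm wide (x -65 to 65), y -250 to 180, top 18 mm above the table, two rails to 24 mm.
- mark (a point): Point on the base top, on the slide's line, at y = -225 mm in the stand's frame. Here a black mark line crosses the base, seen on both sides of the slide; the handle's axis stands over it when the slide is at the mark.
- chute (a point): Middle of the floor of the aluminium chute at x = 0, y = +10 mm in the stand's frame, 138 mm above the table. Trough 44 mm wide; mouth edge 15 mm towards -x of the stand (underside 131 mm up, walls to about 150 mm); rises at 18 degrees towards +x to 225 mm high at x = 190. A plywood post at x 115 to 135 carries it.
- slide (a joint): How far the slide is pulled out, in m: 0 home (where the spring returns it), 0.120 when its pointers lie on the mark lines, 0.150 at the end stop. The spring pulls it home with about 3 N at home and 8 N at the mark. The slide is a grey plate 86 x 295 mm, top 34 mm above the table, with a small dark pointer on each long side level with the handle's axis.
- seat: The round cork seat, 76 mm across, fixed on the slide and moving with it. Origin: centre of its flat top, 40 mm above the table; home it is at x = 0, y = +130 in the stand's frame. Pot on the middle of the seat and slide at the mark put the pot under the chute.
- handle: The slide's handle, an upright turned wooden post fixed on the slide 235 mm from the seat's centre towards -y of the stand. Origin: centre of its foot, 34 mm above the table; height 62 mm. Shaft 22 mm across from 10 to 52 mm above its origin, a head 28 mm across above that. Home it is at x = 0, y = -105 in the stand's frame; over the mark line (y = -225) when the slide is at the mark.
- mug: White mug with a handle, 76 mm across, 85 mm high, origin under its centre. A bystander.
- jar: Closed glass jar with a metal lid, 64 mm across, 75 mm high, origin under its centre. A bystander.
- tape: Roll of tape lying flat, 90 mm across, 22 mm high, origin under its centre. A bystander.
- glue: Capped glue bottle, 48 mm across, 130 mm high, origin under its centre. A bystander.
- ruler: Wooden ruler lying flat, 20 x 160 x 4 mm, long along its y axis, origin under its centre. A bystander.
There are look-alikes about, which are no part of the job. Leave any pink or purple look-alike of the pot alone.

How it is judged:
On the way:
1. the pot stands upright on the middle of the seat, let go, with the slide still home (angle between pot's own z axis and vertical below 0.08 rad and horizontal distance between pot and seat below 0.012 m and z of pot in the frame of seat between -0.004 and 0.004 m and contact force between the fingers and pot below 0.1 N and value of joint slide below 0.01 m and linear speed of pot below 0.02 m/s), for 0.2 s.
At the end, for the whole second after the job is handed in: The slide is at the mark (0.120 m out, within 8 mm) and still, held by the fingers on the handle (at least 3 N); the pot stands upright (within 0.08 rad) on the seat, within 12 mm of its middle, untouched by the fingers (angle between pot's own z axis and vertical below 0.08 rad and horizontal distance between pot and seat below 0.012 m and z of pot in the frame of seat between -0.004 and 0.004 m and contact force between the fingers and pot below 0.1 N and value of joint slide between 0.112 and 0.128 m and velocity of joint slide between -0.02 and 0.02 m/s and contact force between the fingers and handle above 3 N); the arm keeps its last pose, push and grip.
It fails at once if the pot is dropped or flung (it moves faster than 0.4 m/s out of the fingers) (linear speed of pot above 0.4 m/s and contact force between the fingers and pot below 0.05 N).
It fails at once if the pot is tipped over (angle between pot's own z axis and vertical above 0.6 rad).
It fails at once if a bystander (mug, lidded jar, tape, glue bottle, ruler) is shifted by more than 30 mm (distance of any of mug, jar, tape, glue, ruler from where it was at the start of the episode above 0.03 m).
It fails at once if the mug, lidded jar or glue bottle is tipped over (angle between any of mug, jar, glue's own z axis and vertical above 0.5 rad).
It also fails if it takes over 58 s, if anything falls off the work surface, if the arm or the gripper's body presses on something with over 40 N, if the wrist force passes 120 N, or if a joint passes its speed limit or range.

ROBOT

A 6-joint arm with a two-finger parallel gripper is mounted at the origin on the work surface. World frame = base frame: x ahead of the robot, y to its left, z up, the work surface at z = 0. Lengths are in m, angles in rad, forces in N, time in s.
With the tool pointing down it reaches from about 0.375 to 0.9 m from the base axis. Payload 3.1 kg.
Tool frame: the origin (TCP) lies at the very end of the fingers, on their centre line; the grasp point (between the pads) lies 19 mm behind it (robot.grip_depth is the distance from the TCP to the grasp point, in m); z points along the fingers, y is the direction in which the jaws open and shut (so a half turn about z gives the same grasp; the last joint's range is limited). The gripper opens to 87 mm and grips with 3 to 60 N. Pads are 19 mm wide; open, the fingers measure 117 mm over their backs; the gripper's body (75 mm by 190 mm) begins 51 mm behind the grasp point.
Start: joints at [-1.319, 0.527, 1.433, -0, 1.181, -0.178], TCP at [0.26, -0.568, 0.223] pointing down, gripper open.
Joint ranges: [-3.08, 3.08], [-0.75, 2.2], [0.22, 2.44], [-1.43, 4.57], [0, 2.65], [-2.85, 2.85]. Speed limits (rad/s): [2.79, 2.79, 3.14, 3.14, 3.14, 3.14].

INTERFACE

Orientations are given as a unit quaternion [x, y, z, w].
In Python, from rig import robot gives the robot as it stands.
- The arm moves only by the tool drive_tool, never from a script. Its argument "series" is a list of rows, each a list of 7 numbers: the shift along the tool's x, y, z in m, then the turn, a rotation vector about the tool's x, y, z in degrees, then the opening, from 0 (shut) to 1 (fully open). A call has 1 to 5 rows; each row shifts and turns the commanded pose from where the row before left it, along the tool's axes as they then stand; what a row does not reach is not made up. A row lasts 1/8 s, in which the tool goes at most 62.5 mm and 10.7 degrees, less where a joint would pass 70% of its speed; a pose out of reach is approached as far as the arm can. A call is refused whole if a number of a shift passes 0.0625 or a number of a turn 10.7, either way. A call with a gripper value outside its range is refused whole. The fingers move at their own pace and stop on an object; "squeeze" is the grip in N (left out, the last holds). Time passes only in rows, so rows that do not move let the fingers close. It gives the time, the measured TCP pose, the force and the opening at its end, in the units of the state.
- robot.get_obs(): the state, without advancing time (a new reading comes with each control period).
- robot.camera(name): name is "side" or "top"; returns (picture, depth): 420x560x3 uint8, blue, green, red; 420x560 float32, m along the optical axis (not along the pixel's ray), 0 where there is no reading.
- robot.camera_model(name): a dict with "fx", "fy", "cx", "cy" (pixels), "k1" (the pictures are not rectified: a ray, as slopes to the right and down, at radius r is drawn at 1 + k1 r^2 times it, then the intrinsics apply), "R" (3x3) and "t" (3): a world point X has camera coordinates R X + t. Camera axes: x right, y down, z forward; pixel columns grow to the right and rows downward; lengths in m; the calibration is good to about 2 mm. A picture is of the moment at which its call begins. camera_model takes no time and is no camera call.
- robot.hand_in(): hands the job in, once; it reports no verdict.
The state is a dict: "time": time; "q": joint angles; "joint_velocities": joint speeds; "joint_torque": joint torques, N m; "position": TCP position; "tool_rot": TCP orientation; "ft_force": force on the tool from outside, world axes, zero at the start; "moment": the same for the moment, N m; "grip_width": finger opening in m.
Only numpy, scipy, OpenCV 4.12 (cv2) and the standard library are available. Lean on these libraries where they do the work, as an engineer would, in place of code of your own. Each camera call takes 0.05 s, during which the arm holds its last target. There are 200 camera calls.

## Working session

There is one attempt and no reset: what is moved stays moved. The work goes in short steps, Python scripts to look and compute and a tool call to move; the robot and the scene stay as the last step left them, time stands still between calls to the robot, and variables do not carry over. Pictures are saved under pics/ and viewed, about 8 in all and at most 12, crops included, and the job is handed in when it is done.

Besides the shell and the picture viewer there is one more tool, called as name([rows], argument=value, ...), one row to a line, values as JSON. drive_tool: Moves the arm, as the interface text tells. Its arguments: {"type":"object","properties":{"series":{"type":"array"},"squeeze":{"type":"number"}},"required":["series"]}

```bash
mkdir -p pics
cat > h.py <<'E'
import numpy as np, cv2
from rig import robot
def snap(n):
    im,d=robot.camera(n); return np.array(im),np.array(d)
def xyz(n,d=None,uv=None,z=None):
    m=robot.camera_model(n); R=np.array(m['R']);t=np.array(m['t'])
    K=np.array([[m['fx'],0,m['cx']],[0,m['fy'],m['cy']],[0,0,1.]])
    if uv is None:
        v,u=np.mgrid[0:420,0:560]; uv=np.stack([u,v],-1).reshape(-1,2)
    uv=np.array(uv,float).reshape(-1,1,2)
    s=cv2.undistortPoints(uv,K,np.array([m['k1'],0,0,0.])).reshape(-1,2)
    r=np.c_[s,np.ones(len(s))]
    if z is not None:
        w=r@R; c=-R.T@t; return c+w*((z-c[2])/w[:,2])[:,None]
    D=d.reshape(-1,1); P=(r*D-t)@R; P[D[:,0]==0]=np.nan; return P.reshape(420,560,3) 
def px(n,X):
    m=robot.camera_model(n); c=np.array(X)@np.array(m['R']).T+np.array(m['t'])
    s=c[:,:2]/c[:,2:]; s=s*(1+m['k1']*(s**2).sum(1,keepdims=True))
    return s*[m['fx'],m['fy']]+[m['cx'],m['cy']]
E
python3 - <<'E'
from h import *
for n in('top','side'):
    im,d=snap(n); cv2.imwrite(f'pics/{n}0.png',im); np.save(f'{n}0.npy',d)
    m=robot.camera_model(n); print(n,-np.array(m['R']).T@m['t'],m['fx'],m['k1'],np.round(m['R'],2).tolist())
print(robot.get_obs())
E
```

```text
top [0.44020008 0.00841407 1.07356125] 413.6313486915074 -0.04931792883322508 [[-0.03, -1.0, -0.0], [-1.0, 0.03, -0.09], [0.09, 0.0, -1.0]]
side [0.30929446 1.05446256 0.91598081] 514.5821559916259 -0.15248831065567614 [[-0.98, -0.2, 0.02], [-0.13, 0.58, -0.81], [0.15, -0.79, -0.59]]
{'time': 0.1, 'q': array([-1.31952462e+00,  5.28318073e-01,  1.43378546e+00, -1.32873523e-05,
        1.18143065e+00, -1.78496574e-01]), 'joint_velocities': array([ 7.94229658e-04, -1.73230544e-03, -2.51535309e-03, -4.54525285e-05,
       -5.71132817e-04,  3.11136939e-04]), 'joint_torque': array([ 7.14784528e-04, -4.40984809e+01, -1.77151072e+01,  6.34855963e-02,
        5.33721037e-02, -4.68490680e-05]), 'position': array([ 0.2602679 , -0.56749025,  0.22169979]), 'tool_rot': array([ 9.77000106e-01,  2.13236606e-01, -4.14558877e-05, -9.69899569e-04]), 'ft_force': array([-0.40763754,  0.17529188,  0.3816502 ]), 'moment': array([ 0.02750006, -0.04903015, -0.0166493 ]), 'grip_width': 0.08682333640183089}
```

View pics/top0.png

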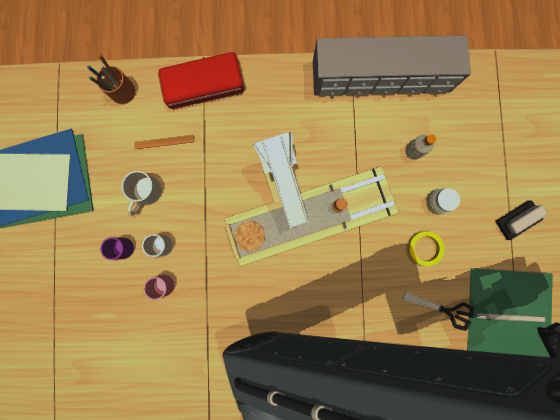

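View pics/side0.png

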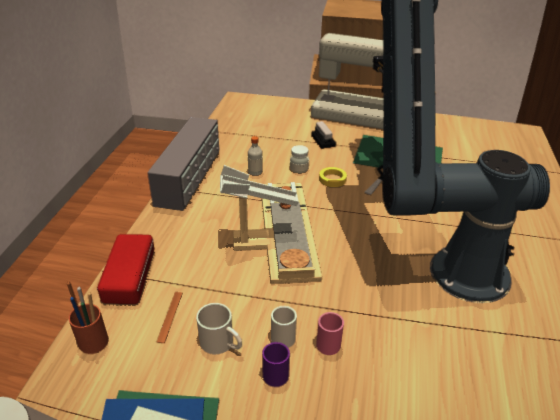

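Candidates in the top view are white (154,245), purple (117,248), pink (158,287) and the mug with its handle (138,187). The plain white one at (154,245), side (284,327), fits the pot: it has no handle and isn't pink or purple. I'll confirm it in a crop and measure.

Run:
```python
from h import *
im=cv2.imread('pics/top0.png'); s=cv2.imread('pics/side0.png')
P=xyz('top',np.load('top0.npy'))
def box(x0,x1,y0,y1,z0,z1,P=P):
    p=P[y0:y1,x0:x1].reshape(-1,3); p=p[(p[:,2]>z0)&(p[:,2]<z1)]
    (c,r)=cv2.minEnclosingCircle(p[:,:2].astype(np.float32)); return len(p),np.round(p.mean(0),4),np.round(c,4),round(r,4)
for nm,b in dict(pot=(136,172,232,260,.07,.09),purple=(98,136,232,264,.065,.09),pink=(140,175,273,302,.06,.09),mug=(120,156,168,202,.075,.095),handle=(330,350,195,215,.08,.105),seat=(232,270,216,254,.037,.048),glue=(400,440,130,160,.02,.14),jar=(425,465,185,217,.065,.08)).items(): print(nm,*box(*b))
# seat by colour
hsv=cv2.cvtColor(im,cv2.COLOR_BGR2HSV)
for nm,(x0,x1,y0,y1),z in(('seat',(228,272,212,258),.04),('handle',(328,352,193,216),.096)):
    h=hsv[y0:y1,x0:x1]; m=((h[...,0]<14)&(h[...,1]>130)&(h[...,2]>90)).astype(np.uint8)
    n,l,st,c=cv2.connectedComponentsWithStats(m); i=1+st[1:,4].argmax()
    (cc,r)=cv2.minEnclosingCircle(np.argwhere(l==i)[:,::-1].astype(np.float32))
    q=[c[i]+[x0,y0],np.array(cc)+[x0,y0]]; print(nm,st[i],q,r,xyz('top',uv=q,z=z).round(4).tolist())
# base rectangle corners by eye (z=.018)
q=[[226,216],[239,265],[383,167],[397,212]]; print(xyz('top',uv=q,z=.018).round(4).tolist())
a=cv2.resize(im[160:310,90:240],(390,390),interpolation=2); b=cv2.resize(im[125:275,215:405],(400,390*1),interpolation=2)
cv2.imwrite('pics/crop1.png',np.hstack([a,cv2.resize(im[160:275,220:405],(400,249),interpolation=2)[:390] if 0 else b]))
```

```text
pot 149 [0.4448 0.3115 0.0782] [0.4433 0.3123] 0.0284
purple 189 [0.4388 0.4163 0.0761] [0.4405 0.4149] 0.0281
pink 219 [0.3423 0.3099 0.0748] [0.3433 0.3098] 0.0287
mug 226 [0.589  0.3522 0.0829] [0.5901 0.3509] 0.0394
handle 105 [ 0.5295 -0.1414  0.0956] [ 0.5299 -0.1418] 0.0138
seat 731 [0.4596 0.0855 0.0401] [0.4615 0.0863] 0.0546
glue 500 [ 0.6686 -0.3442  0.0834] [ 0.674  -0.3525] 0.0254
jar 430 [ 0.5352 -0.4065  0.0742] [ 0.5356 -0.4082] 0.0289Traceback (most recent call last):
  File "<stdin>", line 12, in <module>
ValueError: attempt to get argmax of an empty sequence
```

Run:
```python
from h import *
im=cv2.imread('pics/top0.png')
hsv=cv2.cvtColor(im,cv2.COLOR_BGR2HSV)
print(hsv[235,250],hsv[225,275],hsv[250,236],hsv[205,341])
x0,x1,y0,y1=228,272,212,258
h=hsv[y0:y1,x0:x1].astype(int); m=((h[...,0]<17)&(h[...,1]>110)).astype(np.uint8)
n,l,st,c=cv2.connectedComponentsWithStats(m)
if n>1:
    i=1+st[1:,4].argmax(); e=cv2.fitEllipse(max(cv2.findContours((l==i).astype(np.uint8),0,1)[0],key=len))
    q=[c[i]+[x0,y0],np.array(e[0])+[x0,y0]]; print(st[i],e,xyz('top',uv=q,z=.04).round(4).tolist())
q=[[226,216],[239,265],[383,167],[397,212]]; print(xyz('top',uv=q,z=.018).round(4).tolist())
H=np.array([.530,-.1415]);S=np.array([.4607,.0857]);print(np.linalg.norm(S-H),np.degrees(np.arctan2(*(S-H)[::-1])))
a=cv2.resize(im[160:310,90:240],(390,390),interpolation=2); b=cv2.resize(im[125:275,220:400],(400,390),interpolation=2)
cv2.imwrite('pics/crop1.png',np.hstack([a,b]))
```

```text
[ 17 152 196] [ 24  53 165] [ 24 122 196] [ 14 180 198]
[  7   9  30  30 491] ((21.156034469604492, 22.356313705444336), (25.765827178955078, 28.230806350708008), 51.786319732666016) [[0.4645, 0.0827, 0.04], [0.465, 0.0831, 0.04]]
[[0.5142, 0.1429, 0.018], [0.3887, 0.1123, 0.018], [0.6294, -0.2658, 0.018], [0.5116, -0.2958, 0.018]]
0.2375338502192898 106.9626287598038
```

View pics/crop1.png

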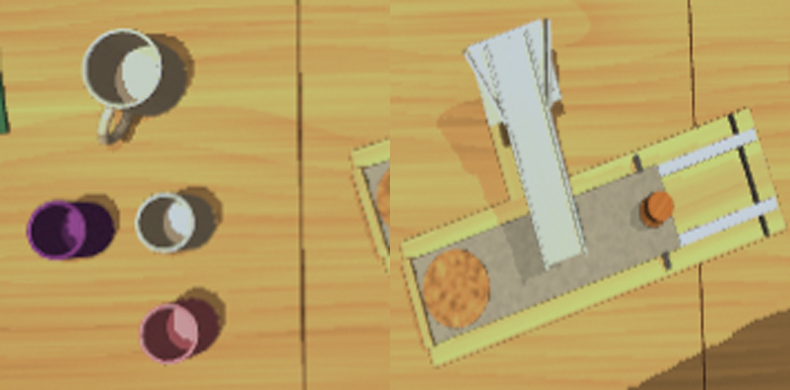

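The crop shows the white pot at crop (165,223), plain with no handle. The mug with its handle is at (122,68) and the purple and pink cups are beside the pot. On the stand, the seat is at crop (455,288), the handle at (655,207), and the chute lies between them. The sizes agree: pot rim at z 0.078 and r 28 mm, handle head at z 0.096.

The plan is to grip the pot with the jaws at yaw 30°, which misses the pink cup, and then grip the handle with the jaws along the stand's x.

```bash
cat >> h.py <<'E'
from scipy.spatial.transform import Rotation as Ro
def plan(p,yaw,n):
    "rows (tool axes) towards TCP p, tool down with jaw yaw in deg, in n equal rows"
    o=robot.get_obs(); R=Ro.from_quat(o['tool_rot']); 
    T=Ro.from_matrix(np.array([[-np.sin(np.radians(yaw)),np.cos(np.radians(yaw)),0],[np.cos(np.radians(yaw)),np.sin(np.radians(yaw)),0],[0,0,-1]]).T)
    T=Ro.from_matrix(np.array([[-np.sin(np.radians(yaw)),np.cos(np.radians(yaw)),0],[np.cos(np.radians(yaw)),np.sin(np.radians(yaw)),0],[0,0,-1]]).T) if 0 else Ro.from_matrix(np.column_stack([[-np.sin(np.radians(yaw)),np.cos(np.radians(yaw)),0],[np.cos(np.radians(yaw)),np.sin(np.radians(yaw)),0],[0,0,-1]]))
    rv=(R.inv()*T).as_rotvec(degrees=True)/n; dp=(np.array(p)-o['position'])/n
    print('t',o['time'],'p',np.round(o['position'],4))
    for k in range(n):
        Rk=R*Ro.from_rotvec(rv*k,degrees=True); print(np.round(Rk.inv().apply(dp),4).tolist(),np.round(rv,2).tolist())
E
sed -i '/^    T=.*\.T)$/d; s/^    T=.* if 0 else /    T=/' h.py
python3 - <<'E'
from h import *
plan([.42,-.25,.28],30,10)
E
```

```text
t 0.1 p [ 0.2603 -0.5675  0.2217]
[0.0278, -0.0222, -0.0058] [-0.01, -0.01, -9.54]
[0.031, -0.0173, -0.0058] [-0.01, -0.01, -9.54]
[0.0335, -0.0119, -0.0058] [-0.01, -0.01, -9.54]
[0.035, -0.0062, -0.0058] [-0.01, -0.01, -9.54]
[0.0355, -0.0003, -0.0058] [-0.01, -0.01, -9.54]
[0.0351, 0.0056, -0.0058] [-0.01, -0.01, -9.54]
[0.0337, 0.0113, -0.0058] [-0.01, -0.01, -9.54]
[0.0314, 0.0167, -0.0058] [-0.01, -0.01, -9.54]
[0.0281, 0.0217, -0.0058] [-0.01, -0.01, -9.54]
[0.0242, 0.0261, -0.0058] [-0.01, -0.01, -9.54]
```

drive_tool([
  [0.028, -0.022, -0.012, 0, 0, -9.5, 1],
  [0.031, -0.017, -0.012, 0, 0, -9.5, 1],
  [0.0335, -0.012, -0.012, 0, 0, -9.5, 1],
  [0.035, -0.006, -0.012, 0, 0, -9.5, 1],
  [0.0355, 0, -0.012, 0, 0, -9.5, 1],
])

```text
time: 0.72
position: [0.3416, -0.4087, 0.2825]
tool_rot: [0.807, 0.591, 0.0, -0.0]
ft_force: [0.7, 0.1, -0.5]
grip_width: 0.0871
```

drive_tool([
  [0.035, 0.0056, 0, 0, 0, -9.5, 1],
  [0.0337, 0.011, 0, 0, 0, -9.5, 1],
  [0.031, 0.017, 0, 0, 0, -9.5, 1],
  [0.028, 0.022, 0, 0, 0, -9.5, 1],
  [0.024, 0.026, 0, 0, 0, -9.5, 1],
])

```text
time: 1.35
position: [0.4224, -0.2511, 0.2822]
tool_rot: [0.5, 0.866, 0.0, -0.0]
ft_force: [0.4, -0.1, -0.6]
grip_width: 0.0865
```

Run:
```python
from h import *
plan([.443,.312,.25],30,10)
print(robot.get_obs()['tool_rot'])
```

```text
t 1.35 p [ 0.4224 -0.2511  0.2822]
[0.0478, 0.0299, 0.0033] [-0.0, -0.0, -0.01]
[0.0478, 0.0299, 0.0033] [-0.0, -0.0, -0.01]
[0.0478, 0.0299, 0.0032] [-0.0, -0.0, -0.01]
[0.0478, 0.0299, 0.0032] [-0.0, -0.0, -0.01]
[0.0478, 0.0299, 0.0032] [-0.0, -0.0, -0.01]
[0.0478, 0.0299, 0.0032] [-0.0, -0.0, -0.01]
[0.0477, 0.0299, 0.0032] [-0.0, -0.0, -0.01]
[0.0477, 0.0299, 0.0032] [-0.0, -0.0, -0.01]
[0.0477, 0.0299, 0.0032] [-0.0, -0.0, -0.01]
[0.0477, 0.0299, 0.0032] [-0.0, -0.0, -0.01]
[ 5.00499920e-01  8.65736500e-01  1.12914066e-04 -3.61479160e-04]
```

drive_tool([
  [0.0478, 0.0299, 0, 0, 0, 0, 1],
  [0.0478, 0.0299, 0, 0, 0, 0, 1],
  [0.0478, 0.0299, 0, 0, 0, 0, 1],
  [0.0478, 0.0299, 0, 0, 0, 0, 1],
  [0.0478, 0.0299, 0, 0, 0, 0, 1],
])

```text
time: 1.98
position: [0.4337, 0.0311, 0.2824]
tool_rot: [0.503, 0.864, 0.0, -0.0]
ft_force: [-1.0, -0.8, 0.1]
grip_width: 0.087
```

drive_tool([
  [0.0478, 0.0299, 0.01, 0, 0, 0, 1],
  [0.0477, 0.0299, 0.02, 0, 0, 0, 1],
  [0.0477, 0.0299, 0.02, 0, 0, 0, 1],
  [0.0477, 0.0299, 0.02, 0, 0, 0, 1],
  [0.0477, 0.0299, 0.01, 0, 0, 0, 1],
])

```text
time: 2.6
position: [0.4451, 0.3121, 0.201]
tool_rot: [0.503, 0.864, -0.001, -0.001]
ft_force: [1.0, -0.1, 0.4]
grip_width: 0.087
```

Run:
```python
from h import *
plan([.443,.312,.043],30,8)
im,d=snap('side'); P=xyz('side',d)
p=P[300:355,262:305].reshape(-1,3); p=p[(p[:,2]>.072)&(p[:,2]<.09)]
print('pot rim side',len(p),cv2.minEnclosingCircle(p[:,:2].astype(np.float32)))
T=px('side',[[.443,.312,.08],[.443,.312,0]]).round(); print(T)
im2=cv2.resize(im[200:400,180:400],(660,600)); cv2.imwrite('pics/s1.png',im2)
```

```text
t 2.6 p [0.4451 0.3121 0.201 ]
[0.0001, -0.0002, 0.0198] [-0.02, -0.0, -0.05]
[0.0001, -0.0002, 0.0198] [-0.02, -0.0, -0.05]
[0.0001, -0.0002, 0.0198] [-0.02, -0.0, -0.05]
[0.0001, -0.0002, 0.0198] [-0.02, -0.0, -0.05]
[0.0001, -0.0002, 0.0198] [-0.02, -0.0, -0.05]
[0.0001, -0.0002, 0.0198] [-0.02, -0.0, -0.05]
[0.0001, -0.0002, 0.0198] [-0.02, -0.0, -0.05]
[0.0001, -0.0002, 0.0198] [-0.02, -0.0, -0.05]
pot rim side 310 ((0.4511526823043823, 0.3565138578414917), 0.0722058042883873)
[[284. 314.]
 [284. 338.]]
```

View pics/s1.png

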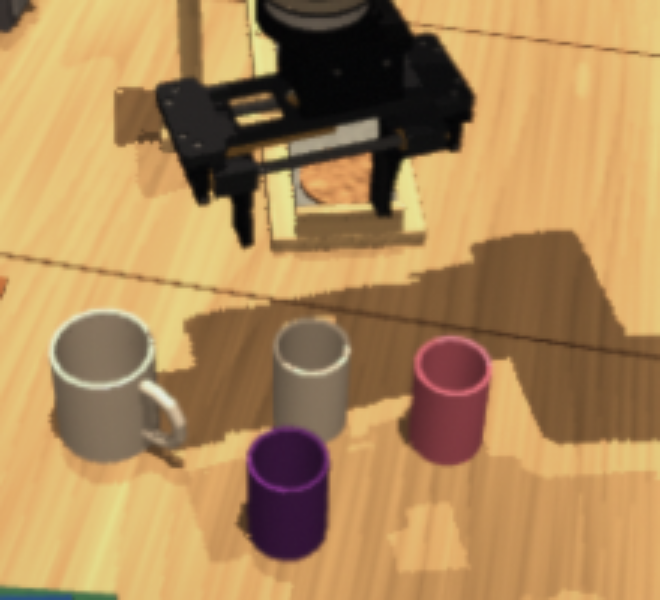

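The side view shows the fingers above and straddling the white pot, with rim at crop (312,347). The mug is to the left, purple in front and pink to the right, all clear of the fingers. I'll go down and grip.

drive_tool([
  [0, -0.001, 0.03, 0, 0, 0, 1],
  [0, 0, 0.035, 0, 0, 0, 1],
  [0, 0, 0.035, 0, 0, 0, 1],
  [0, 0, 0.03, 0, 0, 0, 1],
  [0, 0, 0.028, 0, 0, 0, 1],
], squeeze=12)

```text
time: 3.28
position: [0.4449, 0.3098, 0.0433]
tool_rot: [0.503, 0.864, -0.0, -0.0]
ft_force: [-0.4, 0.5, 0.8]
grip_width: 0.0873
```

drive_tool([
  [0, 0, 0, 0, 0, 0, 0.75],
  [0, 0, 0, 0, 0, 0, 0.7],
  [0, 0, 0, 0, 0, 0, 0.6],
  [0, 0, 0, 0, 0, 0, 0.55],
  [0, 0, 0, 0, 0, 0, 0.5],
], squeeze=12)

```text
time: 3.9
position: [0.4457, 0.3104, 0.0456]
tool_rot: [0.503, 0.864, 0.001, 0.001]
ft_force: [-0.2, 0.2, 5.5]
grip_width: 0.0557
```

drive_tool([
  [0, 0, 0, 0, 0, 0, 0.4],
  [0, 0, 0, 0, 0, 0, 0.4],
  [0, 0, -0.005, 0, 0, 0, 0.4],
  [0, 0, -0.015, 0, 0, 0, 0.4],
  [0, 0, -0.02, 0, 0, 0, 0.4],
])

```text
time: 4.53
position: [0.4448, 0.31, 0.0851]
tool_rot: [0.503, 0.864, -0.0, -0.0]
ft_force: [0.3, -0.0, -1.4]
grip_width: 0.0558
```

Run:
```python
from h import *
plan([.4645,.083,.15],20,10)
```

```text
t 4.525 p [0.4448 0.31   0.0851]
[-0.0207, -0.0095, -0.0065] [-0.01, -0.0, 0.96]
[-0.0209, -0.0092, -0.0065] [-0.01, -0.0, 0.96]
[-0.021, -0.0088, -0.0065] [-0.01, -0.0, 0.96]
[-0.0212, -0.0085, -0.0065] [-0.01, -0.0, 0.96]
[-0.0213, -0.0081, -0.0065] [-0.01, -0.0, 0.96]
[-0.0214, -0.0077, -0.0065] [-0.01, -0.0, 0.96]
[-0.0216, -0.0074, -0.0065] [-0.01, -0.0, 0.96]
[-0.0217, -0.007, -0.0065] [-0.01, -0.0, 0.96]
[-0.0218, -0.0066, -0.0065] [-0.01, -0.0, 0.96]
[-0.0219, -0.0063, -0.0065] [-0.01, -0.0, 0.96]
```

drive_tool([
  [-0.0207, -0.0095, -0.013, 0, 0, 1, 0.4],
  [-0.0209, -0.0092, -0.013, 0, 0, 1, 0.4],
  [-0.021, -0.0088, -0.013, 0, 0, 1, 0.4],
  [-0.0212, -0.0085, -0.013, 0, 0, 1, 0.4],
  [-0.0213, -0.008, -0.013, 0, 0, 1, 0.4],
])

```text
time: 5.15
position: [0.4549, 0.1958, 0.1507]
tool_rot: [0.54, 0.841, 0.0, 0.0]
ft_force: [-0.7, -0.3, -0.9]
grip_width: 0.0558
```

drive_tool([
  [-0.0214, -0.0077, 0, 0, 0, 1, 0.4],
  [-0.0216, -0.0074, 0, 0, 0, 1, 0.4],
  [-0.0217, -0.007, 0, 0, 0, 1, 0.4],
  [-0.0218, -0.0066, 0, 0, 0, 1, 0.4],
  [-0.0219, -0.0063, 0, 0, 0, 1, 0.4],
])

```text
time: 5.78
position: [0.4643, 0.0823, 0.1503]
tool_rot: [0.576, 0.817, 0.0, 0.0]
ft_force: [-0.4, 0.1, -1.3]
grip_width: 0.0558
```

drive_tool([
  [0, 0, 0.01, 0, 0, 0, 0.4],
  [0, 0, 0.01, 0, 0, 0, 0.4],
  [0, 0, 0, 0, 0, 0, 0.4],
])

```text
time: 6.15
position: [0.4632, 0.0837, 0.1286]
tool_rot: [0.576, 0.818, -0.001, -0.001]
ft_force: [0.2, 0.8, -1.1]
grip_width: 0.0558
```

Run:
```python
from h import *
plan([.4645,.083,.13],20,1)
im,d=snap('side'); o=robot.get_obs()['position']
P=xyz('side',d); u,v=px('side',[[.4645,.083,.05]])[0].astype(int); print(u,v)
# pot extents: points within 40mm of the TCP axis, by height
x0,y0=u-40,v-60
c=im[y0:y0+100,x0:x0+100]; cv2.imwrite('pics/s2.png',cv2.resize(c,(600,600),interpolation=2)); print('crop',x0,y0)
im,d=snap('top'); cv2.imwrite('pics/top2.png',im)
print('seat px',px('side',[[.4645,.083,.04],[.4645+.038,.083,.04],[.4645-.038,.083,.04],[.4645,.121,.04]])-[x0,y0])
```

```text
t 6.15 p [0.4632 0.0837 0.1286]
[-0.0011, 0.001, -0.0014] [-0.15, -0.07, -0.32]
293 254
crop 253 194
seat px [[40.20321013 63.47447914]
 [25.61998858 61.36707632]
 [54.90245118 65.58631262]
 [37.43701768 73.39864133]]
```

View pics/s2.png

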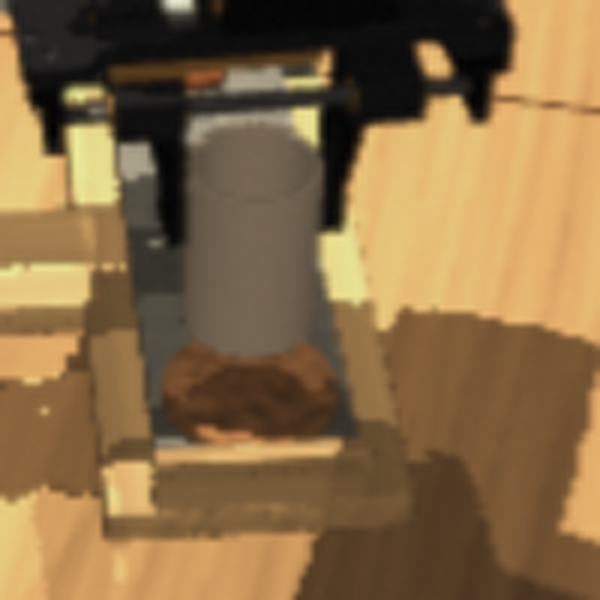

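The side view shows the pot upright in the fingers, crop columns 187–318, above the cork seat, columns 162–340. The two centres coincide horizontally. I'll check the remaining offset numerically.

Run:
```python
from h import *
for z in(.08,.16,.04): print(z,(px('side',[[.4632,.0837,z],[.4632,.112,z]])-[253,194])*6)
im=cv2.imread('pics/top2.png')
# seat side: dark plate end y=+180 & corners at base; view top for alignment of base corners
u,v=px('top',[[.4645,.083,.08]])[0].astype(int)
cv2.imwrite('pics/t2.png',cv2.resize(im[v-50:v+50,u-50:u+50],(600,600),interpolation=2)); print(u-50,v-50)
a=cv2.imread('pics/top0.png')[v-50:v+50,u-50:u+50]
```

```text
0.08 [[246.57498241 310.64842575]
 [234.14095256 354.42877101]]
0.16 [[252.1445319  158.71389249]
 [239.33207133 201.50083577]]
0.04 [[243.92756556 382.35338773]
 [231.67855612 426.4948907 ]]
197 184
```

Within about 2 mm, so I keep the xy and lower gently.

drive_tool([
  [0, 0, 0.01, 0, 0, 0, 0.4],
  [0, 0, 0.01, 0, 0, 0, 0.4],
  [0, 0, 0.01, 0, 0, 0, 0.4],
  [0, 0, 0.004, 0, 0, 0, 0.4],
  [0, 0, 0.002, 0, 0, 0, 0.4],
])

```text
time: 6.88
position: [0.4642, 0.083, 0.0931]
tool_rot: [0.576, 0.817, -0.0, -0.0]
ft_force: [0.0, -0.7, -1.0]
grip_width: 0.0556
```

drive_tool([
  [0, 0, 0.002, 0, 0, 0, 0.4],
  [0, 0, 0, 0, 0, 0, 0.4],
])

```text
time: 7.12
position: [0.4644, 0.083, 0.0916]
tool_rot: [0.576, 0.817, 0.0, 0.0]
ft_force: [-0.3, 1.0, -1.7]
grip_width: 0.0557
```

drive_tool([
  [0, 0, 0.002, 0, 0, 0, 0.4],
  [0, 0, 0, 0, 0, 0, 0.4],
])

```text
time: 7.38
position: [0.4643, 0.083, 0.0896]
tool_rot: [0.576, 0.817, 0.0, 0.0]
ft_force: [0.2, 0.2, -2.1]
grip_width: 0.0558
```

drive_tool([
  [0, -0.001, 0.0015, 0, 0, 0, 0.4],
  [0, 0, 0.0015, 0, 0, 0, 0.4],
  [0, 0, 0, 0, 0, 0, 0.4],
])

```text
time: 7.75
position: [0.4633, 0.0827, 0.0864]
tool_rot: [0.576, 0.817, -0.0, -0.0]
ft_force: [-0.2, -0.5, -1.9]
grip_width: 0.0558
```

drive_tool([
  [0, 0, 0.0015, 0, 0, 0, 0.4],
  [0, 0, 0, 0, 0, 0, 0.4],
])

```text
time: 8.0
position: [0.4635, 0.0826, 0.0856]
tool_rot: [0.576, 0.817, 0.0, 0.0]
ft_force: [-1.5, -0.8, 5.4]
grip_width: 0.0561
```

drive_tool([
  [0, 0, 0.001, 0, 0, 0, 0.4],
  [0, 0, 0, 0, 0, 0, 0.4],
])

```text
time: 8.25
position: [0.4635, 0.0826, 0.0854]
tool_rot: [0.576, 0.817, 0.0, 0.0]
ft_force: [-2.3, -1.6, 12.4]
grip_width: 0.0554
```

It's seated, with 12 N upward on the tool. I'll relieve that and open slowly.

drive_tool([
  [0, 0, -0.0012, 0, 0, 0, 0.4],
  [0, 0, 0, 0, 0, 0, 0.4],
  [0, 0, 0, 0, 0, 0, 0.66],
  [0, 0, 0, 0, 0, 0, 0.7],
  [0, 0, 0, 0, 0, 0, 0.75],
], squeeze=4)

```text
time: 8.88
position: [0.4633, 0.0827, 0.0851]
tool_rot: [0.576, 0.817, -0.0, -0.0]
ft_force: [0.5, 0.6, 0.0]
grip_width: 0.0636
```

drive_tool([
  [0, 0, 0, 0, 0, 0, 0.85],
  [0, 0, 0, 0, 0, 0, 0.95],
  [0, 0, 0, 0, 0, 0, 0.95],
  [0, 0, 0, 0, 0, 0, 0.95],
  [0, 0, 0, 0, 0, 0, 0.95],
])

```text
time: 9.5
position: [0.4634, 0.0827, 0.0853]
tool_rot: [0.576, 0.817, 0.0, 0.0]
ft_force: [0.4, 0.6, 0.0]
grip_width: 0.0823
```

drive_tool([
  [0, 0, -0.01, 0, 0, 0, 1],
  [0, 0, -0.02, 0, 0, 0, 1],
  [0, 0, -0.03, 0, 0, 0, 1],
  [0, 0, -0.04, 0, 0, 0, 1],
  [0, 0, -0.04, 0, 0, 0, 1],
])

```text
time: 10.12
position: [0.463, 0.0827, 0.227]
tool_rot: [0.576, 0.817, 0.0, 0.0]
ft_force: [-0.5, -0.5, 0.1]
grip_width: 0.0868
```

Run:
```python
from h import *
plan([.530,-.1415,.225],16.5,8)
im,d=snap('side'); x0,y0=253,194
cv2.imwrite('pics/s3.png',cv2.resize(im[y0:y0+100,x0:x0+100],(600,600),interpolation=2))
print((px('side',[[.4632,.0825,.04],[.4632,.0825,.12]])-[x0,y0])*6)
```

```text
t 10.125 p [0.463  0.0827 0.227 ]
[-0.0292, -0.0015, 0.0003] [0.0, 0.0, 0.39]
[-0.0292, -0.0013, 0.0003] [0.0, 0.0, 0.39]
[-0.0292, -0.0011, 0.0003] [0.0, 0.0, 0.39]
[-0.0292, -0.0009, 0.0003] [0.0, 0.0, 0.39]
[-0.0292, -0.0007, 0.0003] [0.0, 0.0, 0.39]
[-0.0292, -0.0005, 0.0003] [0.0, 0.0, 0.39]
[-0.0292, -0.0003, 0.0003] [0.0, 0.0, 0.39]
[-0.0292, -0.0001, 0.0003] [0.0, 0.0, 0.39]
[[244.43782779 380.51379095]
 [249.83824149 234.33947796]]
```

View pics/s3.png

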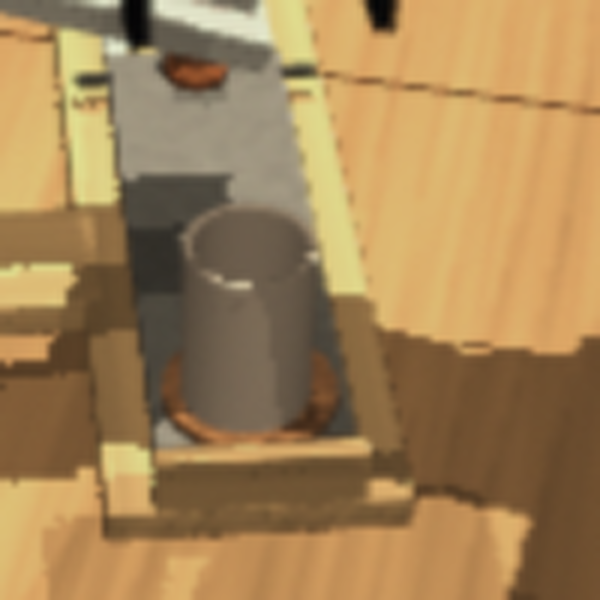

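The pot stands upright on the seat. Its base spans columns 183–312 inside the cork's 163–340, so it is about 2–4 mm off centre. The slide is home, with the pointers at (92,78) and (300,70). Next, the handle.

drive_tool([
  [-0.0292, -0.0015, 0, 0, 0, 0.4, 1],
  [-0.0292, -0.0013, 0, 0, 0, 0.4, 1],
  [-0.0292, -0.0011, 0, 0, 0, 0.4, 1],
  [-0.0292, -0.0009, 0, 0, 0, 0.4, 1],
  [-0.0292, -0.0007, 0, 0, 0, 0.4, 1],
])

```text
time: 10.8
position: [0.5053, -0.0581, 0.2257]
tool_rot: [0.591, 0.807, 0.0, 0.0]
ft_force: [-0.2, 0.6, 0.1]
grip_width: 0.087
```

drive_tool([
  [-0.0292, -0.0005, 0, 0, 0, 0.4, 1],
  [-0.0292, -0.0003, 0, 0, 0, 0.4, 1],
  [-0.0292, 0, 0, 0, 0, 0.4, 1],
  [0, 0, 0.03, 0, 0, 0, 1],
  [0, 0, 0.03, 0, 0, 0, 1],
])

```text
time: 11.42
position: [0.5308, -0.1419, 0.1653]
tool_rot: [0.599, 0.801, 0.0, 0.001]
ft_force: [-0.1, -0.3, 1.1]
grip_width: 0.0868
```

Run:
```python
from h import *
plan([.530,-.142,.048],16.5,5)
P=xyz('side',snap('side')[1])
im,d=snap('side')
m=(abs(P[...,0]-.53)<.03)&(abs(P[...,1]+.142)<.03)&(P[...,2]>.085)&(P[...,2]<.102)
p=P[m];print(len(p), p.mean(0) if len(p) else '')
u,v=px('side',[[.530,-.142,.096]])[0].astype(int); cv2.imwrite('pics/s4.png',cv2.resize(im[v-50:v+50,u-50:u+50],(600,600),interpolation=2)); print(u,v,robot.get_obs()['q'].round(3))
```

```text
t 11.425 p [ 0.5308 -0.1419  0.1653]
[0.0001, -0.0002, 0.0235] [0.02, 0.01, -0.03]
[0.0, -0.0002, 0.0235] [0.02, 0.01, -0.03]
[0.0, -0.0002, 0.0235] [0.02, 0.01, -0.03]
[0.0, -0.0002, 0.0235] [0.02, 0.01, -0.03]
[0.0, -0.0002, 0.0235] [0.02, 0.01, -0.03]
27 [ 0.5288844  -0.14624602  0.09534576]
285 187 [-0.464  0.505  1.686 -0.     0.958 -0.75 ]
```

View pics/s4.png

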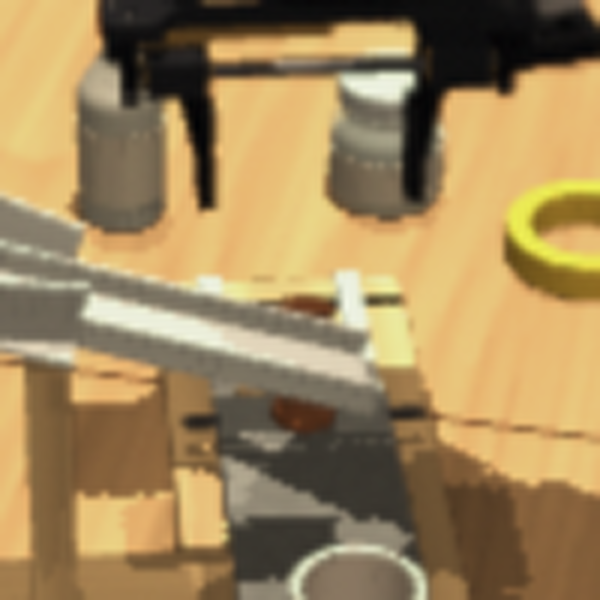

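The fingers straddle the handle head at (305,305). Glue and jar are well behind. Go down and grip.

drive_tool([
  [-0.001, -0.001, 0.025, 0, 0, 0, 1],
  [0, 0, 0.025, 0, 0, 0, 1],
  [0, 0, 0.025, 0, 0, 0, 1],
  [0, 0, 0.025, 0, 0, 0, 1],
  [0, 0, 0.018, 0, 0, 0, 1],
])

```text
time: 12.15
position: [0.5305, -0.1426, 0.0477]
tool_rot: [0.599, 0.801, 0.0, 0.001]
ft_force: [-0.1, 0.4, -0.2]
grip_width: 0.0871
```

drive_tool([
  [0, 0, 0, 0, 0, 0, 0.6],
  [0, 0, 0, 0, 0, 0, 0.4],
  [0, 0, 0, 0, 0, 0, 0.3],
  [0, 0, 0, 0, 0, 0, 0.2],
  [0, 0, 0, 0, 0, 0, 0.15],
], squeeze=10)

```text
time: 12.78
position: [0.53, -0.1425, 0.0476]
tool_rot: [0.599, 0.801, 0.0, 0.0]
ft_force: [-1.1, 0.6, -0.5]
grip_width: 0.0452
```

drive_tool([
  [0, 0, 0, 0, 0, 0, 0.1],
  [0, 0, 0, 0, 0, 0, 0.1],
  [0, 0, 0, 0, 0, 0, 0.1],
], squeeze=40)

```text
time: 13.15
position: [0.5287, -0.1426, 0.0472]
tool_rot: [0.599, 0.801, -0.001, -0.001]
ft_force: [-4.9, -3.2, 3.3]
grip_width: 0.0254
```

Run:
```python
from h import *
o=robot.get_obs();p=o['position'];print(p,o['ft_force'],o['grip_width'])
im,d=snap('top');cv2.imwrite('pics/top4.png',im)
plan(p+.12*np.array([.2826,-.9592,0]),16.5,1)
```

```text
[ 0.52866191 -0.14261055  0.04717754] [-4.899636   -3.23887941  3.27870981] 0.025428417095653924
t 13.2 p [ 0.5287 -0.1426  0.0472]
[-0.12, -0.0001, -0.0001] [-0.12, -0.04, -0.04]
```

drive_tool([
  [0, 0, 0, 0, 0, 0, 0.1],
  [0, -0.001, 0, 0, 0, 0, 0.1],
  [0, 0, 0, 0, 0, 0, 0.1],
], squeeze=40)

```text
time: 13.58
position: [0.5288, -0.1426, 0.0472]
tool_rot: [0.599, 0.801, 0.0, -0.0]
ft_force: [-2.4, -0.9, 1.5]
grip_width: 0.0255
```

Firm grip. Now a smooth pull.

drive_tool([
  [-0.002, 0, 0, 0, 0, 0, 0.1],
  [-0.004, 0, 0, 0, 0, 0, 0.1],
  [-0.005, 0, 0, 0, 0, 0, 0.1],
  [-0.006, 0, 0, 0, 0, 0, 0.1],
  [-0.006, 0, 0, 0, 0, 0, 0.1],
])

```text
time: 14.2
position: [0.5355, -0.165, 0.0472]
tool_rot: [0.599, 0.801, 0.0, -0.0]
ft_force: [-0.7, 4.2, 2.3]
grip_width: 0.0255
```

drive_tool([
  [-0.006, 0, 0, 0, 0, 0, 0.1],
  [-0.006, 0, 0, 0, 0, 0, 0.1],
  [-0.006, 0, 0, 0, 0, 0, 0.1],
  [-0.006, 0, 0, 0, 0, 0, 0.1],
  [-0.006, 0, 0, 0, 0, 0, 0.1],
])

```text
time: 14.82
position: [0.544, -0.1935, 0.0472]
tool_rot: [0.599, 0.801, 0.0, -0.0]
ft_force: [0.1, 6.1, 2.3]
grip_width: 0.0261
```

drive_tool([
  [-0.006, 0, 0, 0, 0, 0, 0.1],
  [-0.006, 0, 0, 0, 0, 0, 0.1],
  [-0.006, 0, 0, 0, 0, 0, 0.1],
  [-0.006, 0, 0, 0, 0, 0, 0.1],
  [-0.006, 0, 0, 0, 0, 0, 0.1],
])

```text
time: 15.45
position: [0.5525, -0.2216, 0.0472]
tool_rot: [0.599, 0.801, 0.001, -0.001]
ft_force: [0.9, 7.0, 1.9]
grip_width: 0.0257
```

drive_tool([
  [-0.006, 0, 0, 0, 0, 0, 0.1],
  [-0.006, 0, 0, 0, 0, 0, 0.1],
  [-0.006, 0, 0, 0, 0, 0, 0.1],
  [-0.004, 0, 0, 0, 0, 0, 0.1],
  [-0.002, 0, 0, 0, 0, 0, 0.1],
])

```text
time: 16.08
position: [0.5593, -0.2443, 0.0472]
tool_rot: [0.599, 0.801, 0.001, -0.001]
ft_force: [0.4, 8.3, 2.1]
grip_width: 0.0254
```

Run:
```python
from h import *
im,d=snap('top'); cv2.imwrite('pics/top5.png',im); o=robot.get_obs(); p=o['position']
print(p,np.linalg.norm(p[:2]-[.5288,-.1426]),o['ft_force'],o['grip_width'])
a=im[150:250,215:415]; cv2.imwrite('pics/t5.png',cv2.resize(a,(800,400),interpolation=2))
s,d=snap('side'); cv2.imwrite('pics/s5.png',s)
a=s[150:270,230:350]; cv2.imwrite('pics/s5c.png',cv2.resize(a,(600,600),interpolation=2))
```

```text
[ 0.55938669 -0.24448941  0.04718489] 0.10638137361368817 [0.67435096 6.38669091 2.74948975] 0.025874318039550977
```

View pics/s5c.png

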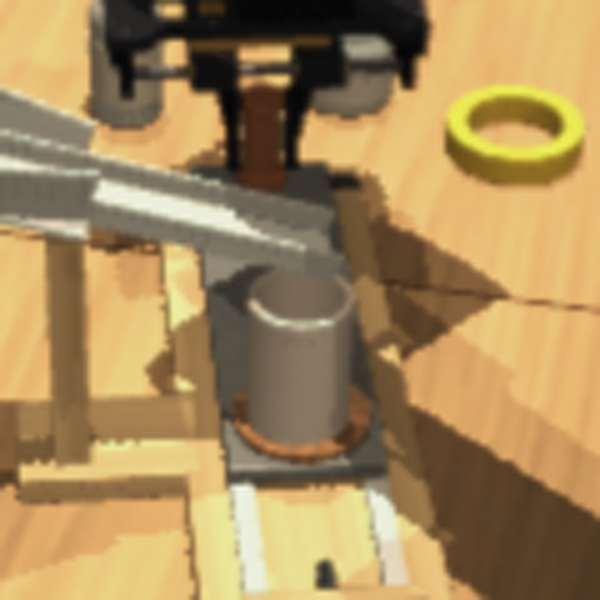

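The pot still stands on the cork and moves with the slide, which is about 106 mm out. I'll finish the pull and check the pointers against the mark lines.

drive_tool([
  [-0.003, 0, 0, 0, 0, 0, 0.1],
  [-0.004, 0, 0, 0, 0, 0, 0.1],
  [-0.004, 0, 0, 0, 0, 0, 0.1],
  [-0.002, 0, 0, 0, 0, 0, 0.1],
  [0, 0, 0, 0, 0, 0, 0.1],
])

```text
time: 16.8
position: [0.563, -0.2566, 0.0472]
tool_rot: [0.599, 0.801, 0.001, -0.001]
ft_force: [1.2, 8.1, 2.6]
grip_width: 0.0257
```

Run:
```python
from h import *
o=robot.get_obs(); p=o['position']
print(p,np.linalg.norm(p[:2]-[.5288,-.1426]),o['ft_force'],o['grip_width'])
im,d=snap('top'); P=xyz('top',d)
s,d=snap('side'); cv2.imwrite('pics/s6.png',s)
a=cv2.resize(im[155:255,220:410],(760,400),interpolation=2); cv2.imwrite('pics/t6.png',a)
print(xyz('top',uv=[[226,216],[383,167]],z=.018))
# pot rim
q=P.reshape(-1,3); q=q[(abs(q[:,2]-.12)<.006)&(abs(q[:,0]-.49)<.045)&(abs(q[:,1]+.03)<.05)]
print(len(q),q.mean(0) if len(q) else '')
# expected mark/seat in px top crop
print((px('top',[[.530+.0339,-.1425-.1151,.018]])-[220,155])*4)
b=s[140:240,250:330]; cv2.imwrite('pics/s6c.png',cv2.resize(b,(480,600),interpolation=2))
```

```text
[ 0.56304592 -0.25657167  0.0472162 ] 0.11900557051429524 [1.19381008 8.10028137 2.61408755] 0.02568916830042116
[[ 0.51416169  0.14292174  0.018     ]
 [ 0.62942334 -0.26575938  0.018     ]]
4 [ 0.50900049 -0.00317984  0.11919368]
[[644.76003528 148.74810103]]
```

View pics/t6.png

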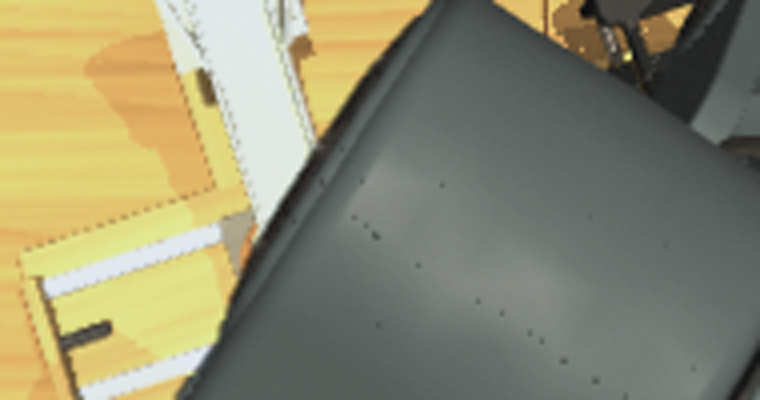

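The top view is blocked by the forearm and shows only the slide's rear corner at (235,235). I'll check from the side view and its depth.

Run:
```python
from h import *
s,d=snap('side')
e=np.array([-.2815,.9596]); f=np.array([e[1],-e[0]]); H=np.array([.5290,-.1430]); O=H+.105*e
for nm,D in(('home',np.load('side0.npy')),('now',d)):
    P=xyz('side',D).reshape(-1,3); r=P[:,:2]-O; x=r@f; y=r@e; z=P[:,2]
    m=(abs(z-.034)<.004)&(abs(x)<.043)&(y>-.05)
    print(nm,'plate y max',np.nanpercentile(y[m],[95,99,100]).round(4),'x',np.nanpercentile(x[m],[1,99]).round(4))
    m=(abs(z-.018)<.01)&(y>.12)&(y<.2)&(abs(x)<.06); print(' base end',np.nanpercentile(y[m],[99,100]).round(4),np.nanpercentile(x[m],[1,99]).round(4))
    if nm=='now':
        for nn,w in(('rim',(z>.113)&(z<.124)&(abs(x)<.05)&(y>-.035)&(y<.06)),('seat',(abs(z-.04)<.0025)&(abs(x)<.045)&(y>-.03)&(y<.06))):
            c,rad=cv2.minEnclosingCircle(np.c_[x,y][w].astype(np.float32)); print(nn,w.sum(),np.round(c,4),rad)
mk=[O-.225*e+k*f for k in(-.055,.055)]
b=s[140:260,240:360]; cv2.imwrite('pics/s7c.png',cv2.resize(b,(600,600),interpolation=2))
print((px('side',[[*m,.018] for m in mk])-[240,140])*5)
```

```text
home plate y max [0.1834 0.4016 0.4105] x [-0.0425  0.0419]
 base end [0.185  0.1854] [-0.0591  0.0594]
now plate y max [0.3946 0.4084 0.4118] x [-0.0425  0.0424]
 base end [0.1851 0.1859] [-0.0593  0.0594]
rim 87 [0.0024 0.0197] 0.029743531718850136
seat 118 [0.0046 0.0138] 0.042527955025434494
[[296.80130616 232.20758052]
 [121.64461039 238.56372752]]
```

View pics/s7c.png

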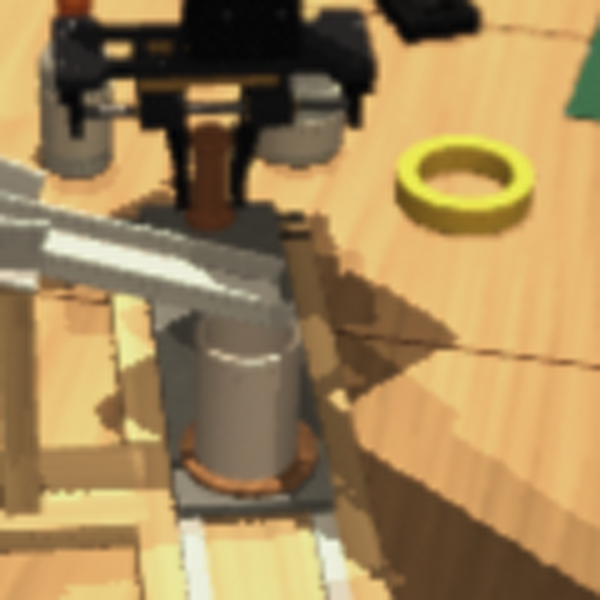

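Run:
```python
from h import *
s,_=snap('side'); s0=cv2.imread('pics/side0.png')
e=np.array([-.2815,.9596]); f=np.array([e[1],-e[0]]); O=np.array([.5290,-.1430])+.105*e
def pr(x,y,z): return px('side',[[*(O+x*f+y*e),z]])[0]
for z in(.018,.024,.030,.034): print(z,'home ptr',pr(-.047,-.105,z).round(1),'now ptr',pr(-.047,-.225,z).round(1),'mark',pr(-.058,-.225,z).round(1))
L=[]
for im,c in((s0,pr(-.05,-.105,.03)),(s0,pr(-.05,-.225,.025)),(s,pr(-.05,-.225,.025))):
    u,v=c.astype(int); print(u-10,v-10); L.append(cv2.resize(im[v-10:v+10,u-10:u+10],(260,520),interpolation=cv2.INTER_NEAREST))
cv2.imwrite('pics/z8.png',np.hstack(L))
```

```text
0.018 home ptr [301.2 209.2] now ptr [296.8 186.5] mark [300.3 186.4]
0.024 home ptr [301.3 207.5] now ptr [296.9 184.9] mark [300.4 184.8]
0.03 home ptr [301.4 205.9] now ptr [296.9 183.3] mark [300.4 183.2]
0.034 home ptr [301.4 204.8] now ptr [297.  182.3] mark [300.5 182.1]
292 195
287 174
287 174
```

View pics/z8.png

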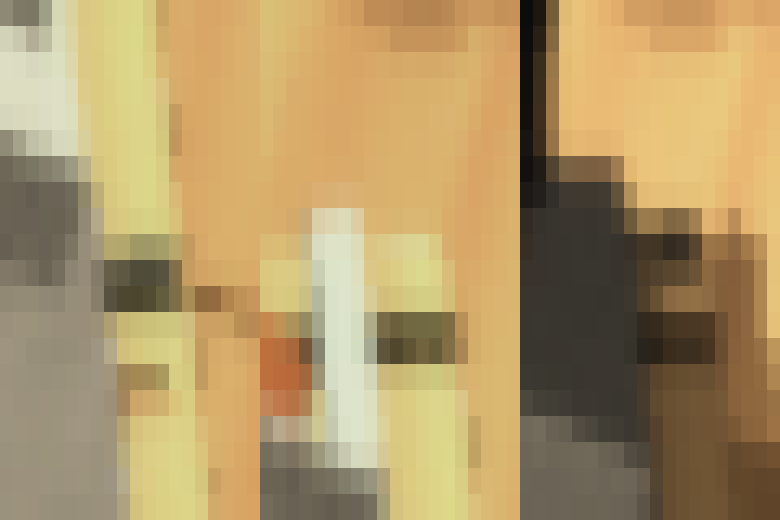

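Pointer checks:

| Check | Seen (row) | Predicted (row) |
|---|---|---|
| Mark line | 186.5 | 186.5 |
| Pointer now (offset from the mark line is height parallax) | 183.3 | 183.3 at slide 0.120 |
| Pointer at home | 205.5 | 205.9 |

The TCP has travelled 119 mm. Pot and cork are concentric within a few mm. I'll settle and hand in.

drive_tool([
  [-0.001, 0, 0, 0, 0, 0, 0.1],
  [0, 0, 0, 0, 0, 0, 0.1],
  [0, 0, 0, 0, 0, 0, 0.1],
  [0, 0, 0, 0, 0, 0, 0.1],
])

```text
time: 17.5
position: [0.5632, -0.2572, 0.0472]
tool_rot: [0.599, 0.801, 0.001, -0.001]
ft_force: [0.6, 8.9, 3.5]
grip_width: 0.0254
```

```bash
python3 -c "
from h import *
o=robot.get_obs();print(o['time'],o['position'],o['ft_force'],abs(o['joint_velocities']).max());print(robot.hand_in())"
```

```text
17.5 [ 0.56323001 -0.25724543  0.0472012 ] [0.64446453 8.88840103 3.53805651] 0.0014780366984233875
the job is handed in; nothing more can be done
None
```

The job is handed in at 17.5 s, well under the 58 s limit; `hand_in` gave no verdict. I set the plain white pot upright on the cork seat with the slide home and let go. I then pulled the slide to the mark lines and am still holding it by its handle with a 40 N grip.

**Slide:** the hand travelled about 120 mm, and the spring pulls back with about 9 N. The pointer and mark line appeared in the side view where I predicted for 0.120 m, checked just before the last 1 mm of pull.

**Pot:** upright on the cork, about 2–4 mm off centre by eye. The depth reading disagreed: it suggested up to 8 mm, though the chute partly hid the rim. Both are within the 12 mm allowed.

**Checks that failed or looked odd:**
- The top camera was blocked by the arm at the end, so the final check used the side view only.
- The fingers read about 25.5 mm on the handle, against the 22 mm given for its shaft. The grip held through the pull.

I saw no bystander moved, but I did not measure them again at the end.

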